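# Take the middle snack box out of the stack

## Robot

A 6-joint arm with a two-finger parallel gripper is mounted at the origin on a cart in front of the work surface, level with it; the furniture and walls round the work are solid. World frame = base frame: x ahead of the robot, y to its left, z up, the work surface at z = 0. Lengths are in m, angles in degrees, forces in N, time in s.
With the tool pointing down it reaches from about 0.35 to 0.875 m from the base axis. Payload 4.2 kg.
Tool frame: the origin (TCP) lies midway between the tips of the shut fingers; the grasp point (between the pads) lies 19 mm behind it; z points along the fingers, y is the direction in which the jaws open and shut (so a half turn about z gives the same grasp; the last joint's range is limited). The gripper opens to 87 mm and grips with 3 to 60 N. Pads are 19 mm wide; open, the fingers measure 117 mm over their backs; the gripper's body (75 mm by 190 mm) begins 51 mm behind the grasp point.
Start: joints at [79.561, 22.042, 0.453, 0, -68.411, -14.817], TCP at [0.267, 0.565, 0.223] pointing down, gripper open.
Joint ranges: [-179.83, 179.83], [-69.29, 118.12], [-61.27, 80.66], [-181.25, 117.63], [-171.15, -9.14], [-177.46, 177.46]. Speed limits (degrees/s): [159.86, 159.86, 180, 180, 180, 180].

## Interface

Orientations are given as a 3x3 rotation matrix whose columns are the frame's x, y, z axes.
In Python, from station import sense, capture, finish_job gives the robot as it stands. The module is installed in compiled form; this text tells all that it offers.
- The arm moves only by the shell command python3 -m jog 'ROWS' [OPENING]. ROWS is JSON, a list of rows, each a list of 6 numbers: the shift along the tool's x, y, z in cm, then the turn, a rotation vector about the tool's x, y, z in degrees. In form: [[dx, dy, dz, wx, wy, wz], ...]. A call has exactly 5 rows; each row shifts and turns the commanded pose from where the row before left it, along the tool's axes as they then stand; what a row does not reach is not made up. A row lasts 1/12 s, in which the tool goes at most 41.7 mm and 7.16 degrees, less where a joint would pass 70% of its speed; a pose out of reach is approached as far as the arm can. A call is refused whole if a number of a shift passes 4.17 or a number of a turn 7.16, either way. A call with a gripper value outside its range is refused whole. OPENING is the finger opening in cm, from 0 to 8.7, set as the call begins (- or left out, the last holds). The fingers move at their own pace and stop on an object; the grip force is fixed at half the most. Time passes only in rows, so rows that do not move let the fingers close, or fill a call up. It gives the time, the measured TCP pose, the force and the opening at its end, in the units of the state.
- sense(): the state, without advancing time (a new reading comes with each control period).
- capture(name): name is "scene" or "top" or "wrist"; returns a dict with "frame" (480x640x3 uint8, red, green, blue), "fx", "fy", "cx", "cy" (pixels), "world_to_cam" (4x4, takes a point from world to camera coordinates). Camera axes: x right, y up, looking along -z (the intrinsics and any distortion apply to the point x, -y, -z); pixel columns grow to the right and rows downward; lengths in m; the calibration is good to about 2 mm. A picture is of the moment at which its call begins. There is no depth.
- finish_job(): hands the job in, once; it reports no verdict.
The state is a dict: "time_s": time; "joints": joint angles; "joint_velocities": joint speeds; "effort": joint torques, N m; "tcp_pos": TCP position; "ee_rot": TCP orientation; "wrist_force": force on the tool from outside, world axes, zero at the start; "moment": the same for the moment, N m; "gripper_width": opening from 0.0 (shut) to 1.0 (fully open).
Only numpy, scipy, OpenCV 4.12 (cv2) and the standard library are available. Lean on these libraries where they do the work, as an engineer would, in place of code of your own. Each camera call takes 0.05 s, during which the arm holds its last target.

## Task

Three lidded snack boxes stand in one stack on the worktop. Lift the top box off and set it down aside, move the middle box onto the wooden tray so that it lies flat inside the rim beside the teaspoon, then put the top box back, square on the bottom box. Leave the bottom box, and the single box standing by itself on the left, where they are.

Things in the scene. Friction and masses are not known exactly. Their poses are not given: they have to be found in the camera images.
- upper_box: top box of the stack: closed food box, off-white with grey lid, 60 mm along its x, 100 mm along its y, 40 mm high, straight sides, flat top; 0.15 to 0.3 kg; origin at the centre of its underside, z up. To be held across its 60 mm width (along its x), from above.
- middle_box: middle box of the stack: same shape and materials, 60 mm (x) by 100 mm (y), but 52 mm high; 0.2 to 0.4 kg; origin at the centre of its underside, z up
- lower_box: bottom box of the stack, standing on the worktop: 60 mm (x) by 100 mm (y), 40 mm high; origin at the centre of its underside, z up, so the middle box starts 40 mm above it and the top box 92 mm above it. The boxes' lids are flat: they simply rest on one another with their long sides in line to within a few degrees
- spare_box: a fourth box, like the top one (60 x 100 x 40 mm), standing by itself on the front strip of the worktop at the left, between the sink and the robot; not part of the job. A black car key fob lies just right of it
- tray: fixed wooden tray, 220 mm along its x (away from the robot), 170 mm along its y; floor 6 mm above the worktop, rim 14 mm high and 8 mm wide; origin at the centre of its underside. The teaspoon lies across its far end, along the tray's y about 70 mm beyond the centre (x +0.07); the nearer part is empty, and the middle box has room there with its long side along the tray's y (or x), centred 25 mm nearer to the robot than the tray's centre
- free_spot (a point): middle of a piece of worktop (z = 0) that is always free, on the front strip before the dish rack: a good place to set the top box aside with its long side along the world y. The level strip here runs from about x 0.43 to x 0.505, where the 3 mm high sink rim begins; the rack begins at about x 0.57. Any other free worktop will do. Beware of the wall shelf at the far right
Not all that is in view belongs to the job. What is shaped like the middle_box but red is not meant.

How it is judged:
By the outcome, as a careful person would: the job done as asked, in the order asked, and still so for the second after the job is handed in, with the robot touching nothing.
It also fails if it takes over 72 s, if anything falls off the work surface, if the arm or the gripper's body presses on something with over 40 N, if the wrist force passes 120 N, or if a joint passes its speed limit or range.

## Working session

There is one attempt and no reset: what is moved stays moved. The work goes in short steps, Python scripts to look and compute and a shell command to move; the robot and the scene stay as the last step left them, time stands still between calls to the robot, and variables do not carry over. Pictures are saved under pics/ and viewed, and the job is handed in when it is done.

```bash
mkdir -p pics; cat > h.py <<'E'
import numpy as np, cv2
from station import sense, capture
def snap(n,f):
    c=capture(n); cv2.imwrite('pics/'+f,c['frame'][:,:,::-1]); 
    np.savez('pics/'+f[:-4]+'.npz',**c); return c
def load(f): return dict(np.load('pics/'+f+'.npz'))
def ray(c,u,v):
    W=c['world_to_cam'];R=W[:3,:3];t=W[:3,3]
    d=np.array([(u-c['cx'])/c['fx'],-(v-c['cy'])/c['fy'],-1.0])
    return -R.T@t, R.T@d
def onz(c,u,v,z):
    o,d=ray(c,u,v); return o+d*(z-o[2])/d[2]
def proj(c,p):
    q=c['world_to_cam'][:3,:3]@np.array(p)+c['world_to_cam'][:3,3]
    return (c['cx']+c['fx']*q[0]/-q[2], c['cy']+c['fy']*-q[1]/-q[2])
E
python3 - <<'E'
from h import *
for n in ['scene','top','wrist']:
    c=snap(n,n+'0.png'); print(n,[k for k in c],c['fx'],c['cx'],c['cy'],ray(c,320,240))
s=sense();print(s)
E
```

```text
scene ['frame', 'fx', 'fy', 'cx', 'cy', 'world_to_cam'] 515.0933500465806 318.5971983154836 243.66156016268425 (array([-0.24867118, -0.38414002,  0.92942423]), array([ 0.6619855 ,  0.32120233, -0.67724604]))
top ['frame', 'fx', 'fy', 'cx', 'cy', 'world_to_cam'] 463.9896623268485 328.7948389393046 247.077044403813 (array([ 0.37571015, -0.00561874,  1.14854046]), array([ 0.17543693,  0.02083768, -0.98457077]))
wrist ['frame', 'fx', 'fy', 'cx', 'cy', 'world_to_cam'] 424.14718743150434 321.33821742448856 242.56930399840516 (array([0.34093418, 0.53029833, 0.38462741]), array([-0.2657888 ,  0.12666516, -0.95569812]))
{'time_s': 0.15, 'joints': array([ 7.95631021e+01,  2.20805828e+01,  3.98172031e-01, -1.91959581e-02,
       -6.84105622e+01, -1.48157104e+01]), 'joint_velocities': array([-0.00870461, -0.15852338,  0.22347639,  0.0229298 , -0.02371349,
        0.06120145]), 'effort': array([-9.14603970e-04, -3.91052127e+01,  1.87585759e+01,  4.22239423e+00,
        1.23556805e-02, -1.43987604e-04]), 'tcp_pos': array([0.2664404 , 0.56487003, 0.22171782]), 'ee_rot': array([[ 9.04383055e-01, -4.26721139e-01, -6.00323890e-04],
       [-4.26721546e-01, -9.04381752e-01, -1.53938415e-03],
       [ 1.13965788e-04,  1.64836408e-03, -9.99998635e-01]]), 'wrist_force': array([ 0.41537843, -0.15913591, -0.20050929]), 'moment': array([-0.04913884, -0.05257098,  0.04619896]), 'gripper_width': 0.9960532728980057}
```

View pics/scene0.png

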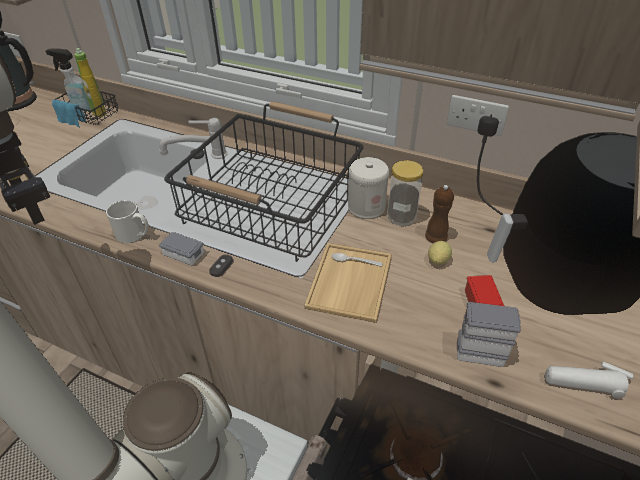

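View pics/top0.png

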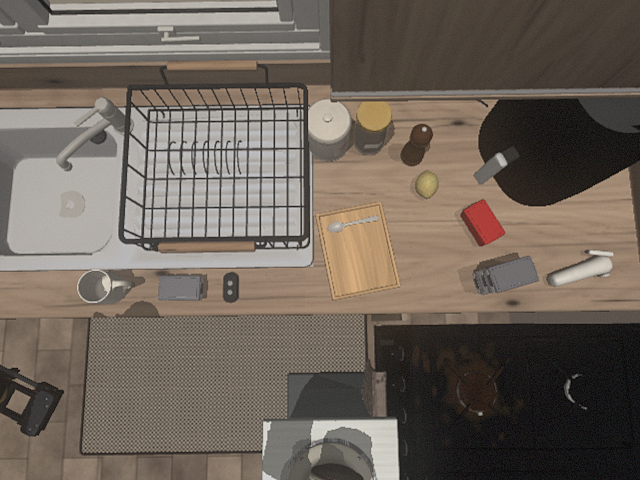

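View pics/wrist0.png

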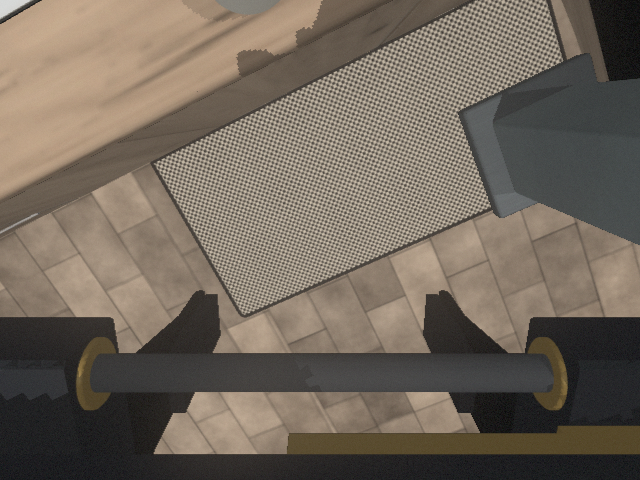

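The stack stands at scene (488,335) and top (507,273). The things it could be confused with are the spare grey box at scene (181,247), top (182,287), and the red box at scene (484,291), top (483,222). By the description I choose the grey three-high stack, and check it in a close crop.

```bash
python3 - <<'E'
from h import *
a=load('scene0')['frame'][260:380,430:560,::-1]; b=load('top0')['frame'][180:310,430:630,::-1]
cv2.imwrite('pics/crop_a.png',cv2.resize(a,None,fx=4,fy=4,interpolation=cv2.INTER_CUBIC))
cv2.imwrite('pics/crop_b.png',cv2.resize(b,None,fx=4,fy=4,interpolation=cv2.INTER_CUBIC))
E
```

```text
(no output)
```

View pics/crop_a.png

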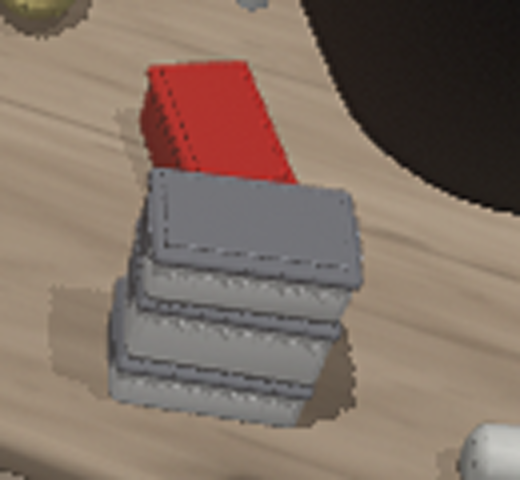

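View pics/crop_b.png

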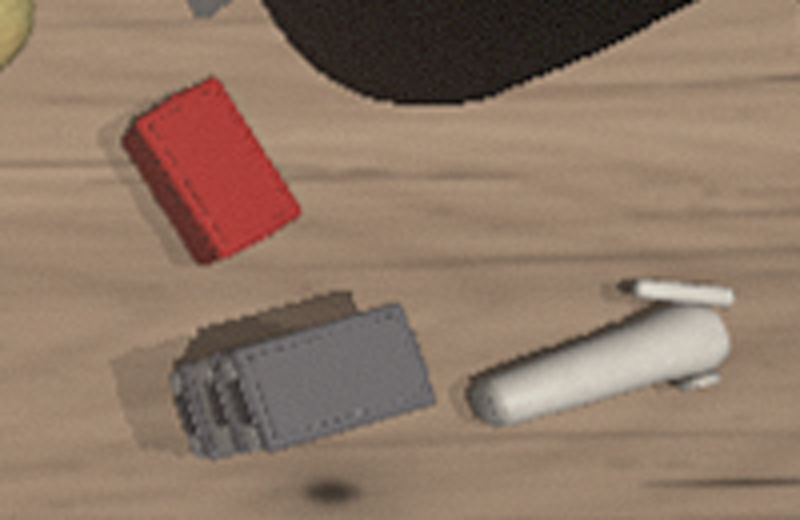

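The crops show the grey stack of three, with the red box behind it as a separate object. Top-lid corners in the top view are at about (490,268), (530,255.5), (539,280.5) and (498,292.5). Next I measure positions.

```bash
cat >> h.py <<'E'
def rect(c,m,z):
    cs,_=cv2.findContours(m.astype(np.uint8),cv2.RETR_EXTERNAL,cv2.CHAIN_APPROX_NONE)
    k=max(cs,key=cv2.contourArea)[:,0,:]
    P=np.array([onz(c,u,v,z)[:2] for u,v in k])
    r=cv2.minAreaRect((P*1000).astype(np.float32)); return r,cv2.boxPoints(r),k
E
python3 - <<'E'
from h import *
t=load('top0'); s=load('scene0')
def mk(c,x0,y0,x1,y1,seed):
    f=c['frame'].copy(); m=np.zeros((482,642),np.uint8)
    cv2.floodFill(f,m,seed,0,(9,9,9),(9,9,9),cv2.FLOODFILL_FIXED_RANGE|cv2.FLOODFILL_MASK_ONLY|(1<<8))
    m=m[1:-1,1:-1]; return cv2.morphologyEx(m,cv2.MORPH_CLOSE,np.ones((3,3)))
for c,seed,z,n in [(t,(515,273),.132,'top'),(s,(490,318),.132,'scene'),(t,(182,287),.04,'spare'),(s,(181,242),.04,'spare s'),(t,(360,265),.006,'trayfloor'),(s,(350,285),.006,'trayfloor s')]:
    print(n,c['frame'][seed[1],seed[0]]); m=mk(c,0,0,0,0,seed); r,b,k=rect(c,m,z); print(m.sum(),np.round(r[0],1),np.round(r[1],1),round(r[2],1)); print(k.min(0),k.max(0),np.round(b).tolist())
for p in [[.46,-.37,.132],[.47,.1,0]]: print(proj(t,p),proj(s,p))
E
```

```text
top [112 107 110]
1072 [ 475.2 -407.8] [56.8 95.9] 15.7
[489 257] [538 291] [[435.0, -369.0], [461.0, -462.0], [515.0, -446.0], [490.0, -354.0]]
scene [115 115 120]
1128 [ 473.8 -407.4] [57.6 98. ] 15.1
[467 302] [519 330] [[433.0, -368.0], [459.0, -462.0], [514.0, -447.0], [489.0, -353.0]]
spare [122 118 118]
866 [460.3 357.3] [95.6 54.9] 89.2
[158 277] [198 300] [[432.0, 310.0], [487.0, 309.0], [488.0, 405.0], [433.0, 405.0]]
spare s [116 117 122]
561 [462.1 356.5] [95.4 57.9] 88.9
[159 233] [200 255] [[432.0, 309.0], [490.0, 308.0], [492.0, 404.0], [434.0, 405.0]]
trayfloor [201 164 121]
1119 [532.1 -56.4] [163.3  55. ] 8.8
[339 226] [367 292] [[447.0, -42.0], [456.0, -96.0], [617.0, -71.0], [609.0, -17.0]]
trayfloor s [184 158 116]
2989 [560.  -70.6] [219.5 167.8] 10.6
[305 243] [390 318] [[437.0, -8.0], [468.0, -173.0], [683.0, -133.0], [652.0, 32.0]]
(np.float64(496.61653448722905), np.float64(281.17474365653504)) (np.float64(471.8492264912029), np.float64(314.2932122618378))
(np.float64(287.60870875237055), np.float64(284.31851078545134)) (np.float64(270.8982210691279), np.float64(282.7359991340898))
```

```bash
python3 -m jog '[[0,0,-0.8,0,0,7],[0,0,-0.8,0,0,7],[0,0,-0.8,0,0,7],[0,0,-0.8,0,0,7],[0,0,-0.8,0,0,7]]' 8.7; python3 -m jog '[[0,0,0,0,0,7.1],[0,0,0,0,0,7.1],[0,-2.5,0,0,0,0],[0,-2.5,0,0,0,0],[0,-2.5,0,0,0,0]]'
python3 - <<'E'
from h import *
for n in ['top0','scene0']:
    c=load(n); hsv=cv2.cvtColor(c['frame'],cv2.COLOR_RGB2HSV)
    print(hsv[265,360],hsv[270,420],hsv[285,350])
    H=hsv[:,:,1]; m=((H>85)&(hsv[:,:,2]>130)).astype(np.uint8)
    w=np.zeros_like(m); 
    (w.__setitem__((slice(195,305),slice(310,405)),1) if n=='top0' else w.__setitem__((slice(238,325),slice(298,400)),1))
    m=cv2.morphologyEx(m*w,cv2.MORPH_CLOSE,np.ones((5,5)))
    r,b,k=rect(c,m,.014); print(n,m.sum(),np.round(r[0],1),np.round(r[1],1),r[2],np.round(b).tolist(),k.min(0),k.max(0))
E
```

```text
time_s: 0.57
tcp_pos: [0.2665, 0.565, 0.2624]
ee_rot: [[0.491, -0.871, -0.0], [-0.871, -0.491, -0.001], [0.001, 0.001, -1.0]]
wrist_force: [-0.5, -0.2, -1.2]
gripper_width: 1.003
time_s: 0.98
tcp_pos: [0.3393, 0.5855, 0.2625]
ee_rot: [[0.269, -0.963, -0.0], [-0.963, -0.269, -0.0], [0.0, 0.0, -1.0]]
wrist_force: [-0.7, 1.0, -0.6]
gripper_width: 1.001
[ 16 101 201] [ 13  74 163] [ 16 105 202]
top0 5802 [553.3 -73.8] [220.5 170.3] 10.562310218811035 [[429.0, -10.0], [461.0, -178.0], [677.0, -137.0], [646.0, 30.0]] [316 201] [400 299]
[ 18  92 194] [ 16  63 159] [ 19  94 184]
scene0 4449 [549.6 -74.1] [225.7 169.1] 10.62033462524414 [[423.0, -12.0], [454.0, -178.0], [676.0, -136.0], [645.0, 30.0]] [305 244] [390 321]
```

Both views agree on the tray: centre about (0.5525, -0.074), yaw 10.6°, size 220 x 170 as given. The upper box is at (0.4745, -0.4075), yaw 15.4°. I move above the stack.

```bash
for i in 1; do python3 -m jog '[[4.1,0,0,0,0,0],[4.1,0,0,0,0,0],[4.1,0,0,0,0,0],[4.1,0,0,0,0,0],[4.1,0,0,0,0,0]]'; done
python3 -m jog '[[4.1,0,0,0,0,0],[4.1,0,0,0,0,0],[4.1,0,0,0,0,0],[4.1,0,0,0,0,0],[4.1,0,0,0,0,0]]'
python3 -m jog '[[4.1,0,0,0,0,0],[4.1,0,0,0,0,0],[4.1,0,0,0,0,0],[4.1,0,0,0,0,0],[4.1,0,0,0,0,0]]'
python3 -m jog '[[3.78,1.37,0,0,0,0],[3.78,1.37,0,0,0,0],[3.78,1.37,0,0,0,0],[3.78,1.37,0,0,0,0],[3.78,1.37,0,0,0,0]]'
python3 -m jog '[[3.78,1.37,0,0,0,0],[3.78,1.37,0,0,0,0],[3.78,1.37,0,0,0,0],[3.78,1.37,0,0,0,0],[3.78,1.37,0,0,0,0]]'
cat >> h.py <<'E'
def go(x,y,z,yaw):
    "world target -> tool-frame shift cm; yaw= desired direction of box x (tool y or -tool y)"
    s=sense();R=s['ee_rot'];d=R.T@(np.array([x,y,z])-s['tcp_pos'])*100
    a=np.degrees(np.arctan2(R[1,1],R[0,1])); e=(yaw-a+90)%180-90
    print('pos',np.round(s['tcp_pos'],4),'yaw',round(a,2),'shift cm',np.round(d,2),'wz',round(-e,2),'F',np.round(s['wrist_force'],1),'g',round(s['gripper_width']*8.7,2),'t',s['time_s'],'tilt',np.round(np.degrees(R[:2,2]),2))
E
python3 - <<'E'
from h import *
c=snap('wrist','w1.png'); go(.4745,-.4075,.097,15.4)
for p in [(.4745,-.4075)]:
  for sx,sy in [(-1,-1),(1,-1),(1,1),(-1,1)]:
    a=np.radians(15.4);x=.03*sx;y=.05*sy
    print(np.round(proj(c,[p[0]+x*np.cos(a)-y*np.sin(a),p[1]+x*np.sin(a)+y*np.cos(a),.132]),1))
E
```

```text
time_s: 1.4
tcp_pos: [0.3939, 0.3858, 0.262]
ee_rot: [[0.268, -0.963, -0.001], [-0.963, -0.268, -0.001], [0.001, 0.001, -1.0]]
wrist_force: [1.0, -0.2, 0.6]
gripper_width: 1.002
time_s: 1.82
tcp_pos: [0.4486, 0.1883, 0.2626]
ee_rot: [[0.268, -0.963, 0.0], [-0.963, -0.268, 0.0], [-0.0, -0.0, -1.0]]
wrist_force: [0.6, 0.8, 0.4]
gripper_width: 1.003
time_s: 2.23
tcp_pos: [0.5036, -0.0092, 0.2626]
ee_rot: [[0.268, -0.963, 0.0], [-0.963, -0.268, 0.0], [-0.0, -0.0, -1.0]]
wrist_force: [0.5, 1.0, 0.5]
gripper_width: 0.994
time_s: 2.65
tcp_pos: [0.4876, -0.2095, 0.2624]
ee_rot: [[0.268, -0.963, -0.0], [-0.963, -0.268, 0.0], [-0.0, 0.0, -1.0]]
wrist_force: [1.7, 0.2, -0.0]
gripper_width: 0.999
time_s: 3.07
tcp_pos: [0.4723, -0.4099, 0.2622]
ee_rot: [[0.268, -0.963, -0.0], [-0.963, -0.268, 0.0], [-0.001, 0.0, -1.0]]
wrist_force: [0.8, 0.5, -0.2]
gripper_width: 0.997
pos [ 0.4715 -0.416   0.2612] yaw -164.77 shift cm [-0.77 -0.55 16.41] wz -0.17 F [ 3.7 -3.8  2.4] g 8.73 t 3.1167 tilt [-0.1  -0.13]
[360.6 161.1]
[272.8 160.9]
[277.1 295. ]
[356.6 295.2]
```

View pics/w1.png

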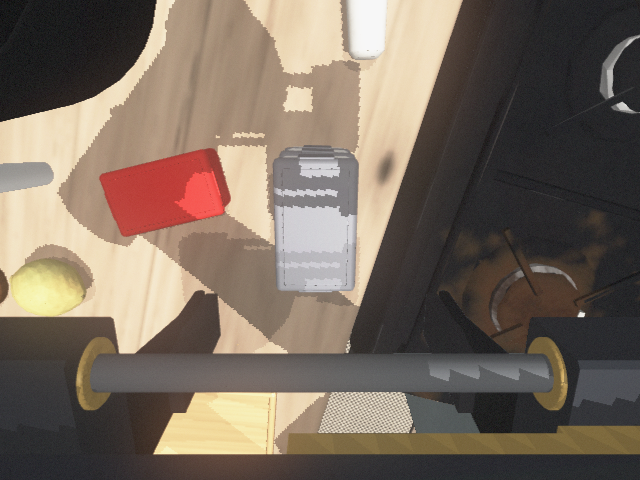

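The wrist view shows the grey lid at (315,225) with edges at u 274–357. That matches the predicted corners to a few pixels. I descend.

```bash
python3 -m jog '[[0,0,2,0,0,0],[0,0,2,0,0,0],[0,0,2,0,0,0],[0,0,1,0,0,0],[0,0,0,0,0,0]]'
python3 - <<'E'
from h import *
go(.4745,-.4075,.097,15.4)
E
```

```text
time_s: 3.53
tcp_pos: [0.4715, -0.407, 0.1894]
ee_rot: [[0.268, -0.964, -0.005], [-0.964, -0.268, 0.004], [-0.005, 0.004, -1.0]]
wrist_force: [-0.7, 0.2, -0.2]
gripper_width: 0.998
pos [ 0.4715 -0.407   0.1894] yaw -164.48 shift cm [ 0.17 -0.31  9.23] wz 0.12 F [-0.7  0.2 -0.2] g 8.68 t 3.5333 tilt [-0.31  0.2 ]
```

```bash
python3 -m jog '[[0.1,-0.15,2,0,0,0],[0,-0.15,2,0,0,0],[0,0,2,0,0,0],[0,0,1.5,0,0,0],[0,0,0,0,0,0]]'
python3 - <<'E'
from h import *
go(.4745,-.4075,.097,15.4)
E
```

```text
time_s: 3.95
tcp_pos: [0.475, -0.4072, 0.1152]
ee_rot: [[0.268, -0.963, -0.004], [-0.963, -0.268, 0.003], [-0.004, 0.003, -1.0]]
wrist_force: [-0.7, 0.5, -0.3]
gripper_width: 1.0
pos [ 0.475  -0.4072  0.1152] yaw -164.46 shift cm [0.03 0.05 1.82] wz 0.14 F [-0.7  0.5 -0.3] g 8.7 t 3.95 tilt [-0.25  0.16]
```

```bash
python3 -m jog '[[0,0,1,0,0,0],[0,0,0.8,0,0,0],[0,0,0,0,0,0],[0,0,0,0,0,0],[0,0,0,0,0,0]]'
python3 -m jog '[[0,0,0,0,0,0],[0,0,0,0,0,0],[0,0,0,0,0,0],[0,0,0,0,0,0],[0,0,0,0,0,0]]' 4
python3 -m jog '[[0,0,0,0,0,0],[0,0,0,0,0,0],[0,0,0,0,0,0],[0,0,0,0,0,0],[0,0,0,0,0,0]]'
python3 - <<'E'
from h import *
snap('scene','s2.png');snap('wrist','w2.png');go(.4745,-.4075,.097,15.4)
E
```

```text
time_s: 4.37
tcp_pos: [0.4766, -0.4085, 0.1004]
ee_rot: [[0.268, -0.963, 0.001], [-0.963, -0.268, -0.001], [0.001, -0.001, -1.0]]
wrist_force: [-0.7, 0.4, 0.7]
gripper_width: 0.997
time_s: 4.78
tcp_pos: [0.4762, -0.4082, 0.0997]
ee_rot: [[0.268, -0.963, 0.0], [-0.963, -0.268, -0.0], [0.0, -0.0, -1.0]]
wrist_force: [0.6, -0.3, 0.3]
gripper_width: 0.707
time_s: 5.2
tcp_pos: [0.4762, -0.4082, 0.0997]
ee_rot: [[0.268, -0.963, 0.0], [-0.963, -0.268, -0.0], [0.0, -0.0, -1.0]]
wrist_force: [-0.1, -0.5, 0.9]
gripper_width: 0.687
pos [ 0.4762 -0.4083  0.0997] yaw -164.45 shift cm [-0.12  0.15  0.27] wz 0.15 F [0.9 0.8 1.2] g 5.99 t 5.3 tilt [ 0.01 -0.01]
```

View pics/s2.png

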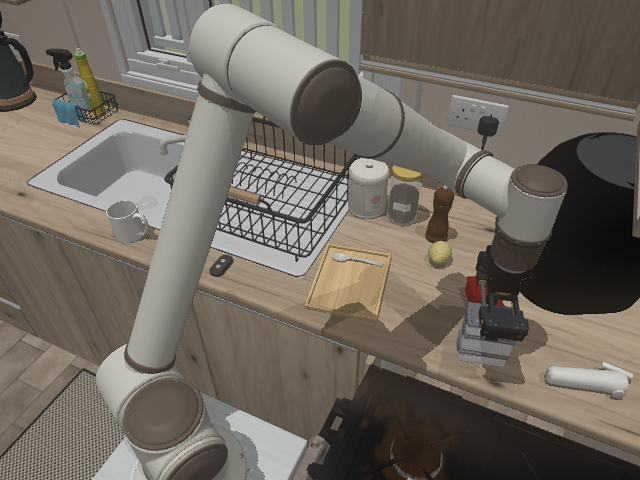

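Gripped at 60 mm, as it should be. I lift and check that the middle box stayed.

```bash
python3 -m jog '[[0,0,-0.5,0,0,0],[0,0,-1,0,0,0],[0,0,-2,0,0,0],[0,0,-2,0,0,0],[0,0,-1.5,0,0,0]]'
python3 - <<'E'
from h import *
c=snap('scene','s3.png');snap('wrist','w3.png');go(.51,-.255,.12,15.4)
a=c['frame'][200:390,380:600,::-1];cv2.imwrite('pics/s3c.png',cv2.resize(a,None,fx=3,fy=3))
E
```

```text
time_s: 5.72
tcp_pos: [0.4764, -0.4085, 0.1716]
ee_rot: [[0.268, -0.963, 0.001], [-0.963, -0.268, -0.001], [0.001, -0.001, -1.0]]
wrist_force: [-0.3, 0.2, -1.8]
gripper_width: 0.686
pos [ 0.4777 -0.4093  0.1733] yaw -164.43 shift cm [-14.03  -7.23   5.29] wz 0.17 F [ 0.8  0.1 -2.6] g 5.99 t 5.8167 tilt [ 0.34 -0.22]
```

View pics/s3c.png

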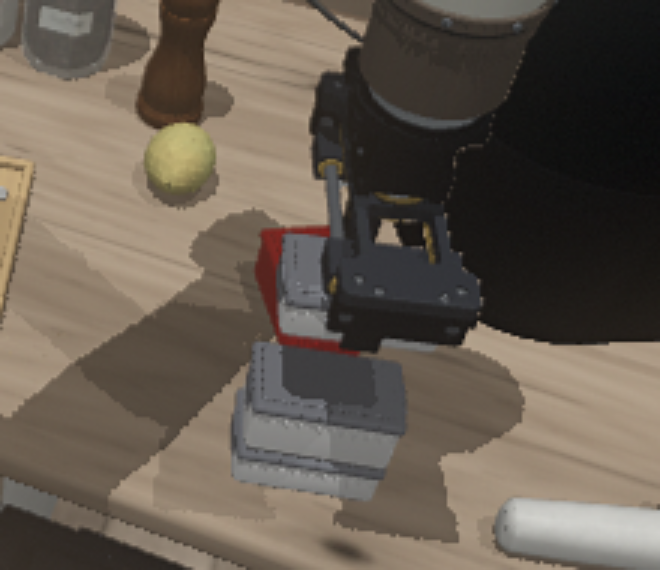

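Only the top box came up; the middle one is still on the bottom one. I carry it aside to the free worktop at (0.51, -0.255).

```bash
python3 -m jog '[[-2,-1,0,0,0,0],[-3.5,-1.8,0,0,0,0],[-3.5,-1.8,0,0,0,0],[-3,-1.6,0,0,0,0],[-2,-1,0,0,0,0]]'
python3 -m jog '[[0,0,1,0,0,0],[0,0,2,0,0,0],[0,0,2,0,0,0],[0,0,2,0,0,0],[0,0,1,0,0,0]]'
python3 -m jog '[[0,0,1.5,0,0,0],[0,0,1.5,0,0,0],[0,0,1,0,0,0],[0,0,0.5,0,0,0],[0,0,0,0,0,0]]'
python3 - <<'E'
from h import *
c=snap('top','t4.png');c=snap('scene','s4.png');go(.51,-.255,.0085,15.4)
a=c['frame'][200:390,380:600,::-1];cv2.imwrite('pics/s4c.png',cv2.resize(a,None,fx=3,fy=3))
E
```

```text
time_s: 6.23
tcp_pos: [0.5075, -0.2511, 0.1684]
ee_rot: [[0.269, -0.963, -0.002], [-0.963, -0.269, 0.001], [-0.002, 0.001, -1.0]]
wrist_force: [1.1, 0.2, -2.2]
gripper_width: 0.688
time_s: 6.65
tcp_pos: [0.5055, -0.2535, 0.0859]
ee_rot: [[0.267, -0.964, -0.006], [-0.964, -0.267, 0.002], [-0.004, 0.005, -1.0]]
wrist_force: [-1.3, 0.3, -2.7]
gripper_width: 0.687
time_s: 7.07
tcp_pos: [0.5071, -0.2541, 0.0432]
ee_rot: [[0.268, -0.964, -0.003], [-0.964, -0.268, 0.001], [-0.001, 0.003, -1.0]]
wrist_force: [-0.7, -0.2, -2.2]
gripper_width: 0.687
pos [ 0.5084 -0.2543  0.0449] yaw -164.45 shift cm [ 0.11 -0.13  3.64] wz 0.15 F [ 0.2  0.5 -1.5] g 6.0 t 7.1667 tilt [ 0.04 -0.02]
```

View pics/s4c.png

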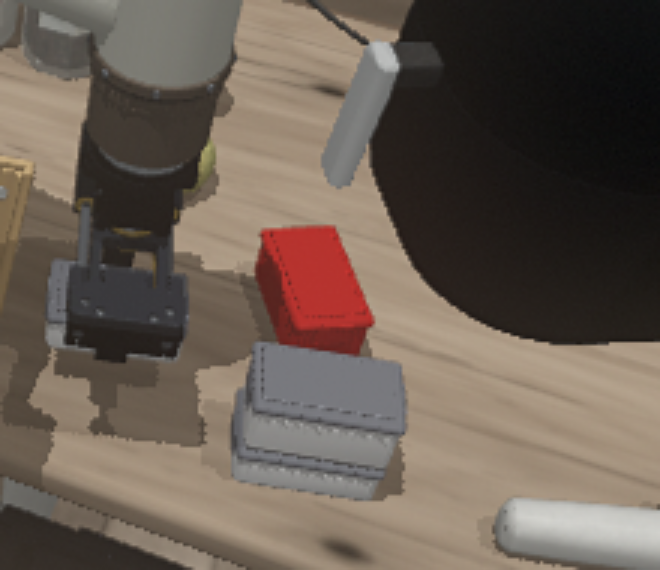

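```bash
python3 -m jog '[[0,0,1,0,0,0],[0,0,1,0,0,0],[0,0,0.8,0,0,0],[0,0,0.4,0,0,0],[0,0,0,0,0,0]]'
python3 -m jog '[[0,0,0.2,0,0,0],[0,0,0.15,0,0,0],[0,0,0.1,0,0,0],[0,0,0,0,0,0],[0,0,0,0,0,0]]'
python3 - <<'E'
from h import *
go(.51,-.255,.0085,15.4)
E
```

```text
time_s: 7.58
tcp_pos: [0.5069, -0.2538, 0.011]
ee_rot: [[0.268, -0.963, -0.003], [-0.963, -0.268, 0.001], [-0.002, 0.003, -1.0]]
wrist_force: [0.1, 0.8, -2.3]
gripper_width: 0.692
time_s: 8.0
tcp_pos: [0.5082, -0.2541, 0.0083]
ee_rot: [[0.268, -0.963, 0.0], [-0.963, -0.268, -0.0], [0.0, -0.0, -1.0]]
wrist_force: [0.2, 0.8, -2.3]
gripper_width: 0.689
pos [ 0.5082 -0.2541  0.0083] yaw -164.45 shift cm [ 0.14 -0.15 -0.02] wz 0.15 F [ 0.2  0.8 -2.3] g 5.99 t 8.0 tilt [ 0.02 -0.01]
```

```bash
python3 -m jog '[[0,0,0.1,0,0,0],[0,0,0,0,0,0],[0,0,0,0,0,0],[0,0,0,0,0,0],[0,0,0,0,0,0]]'
python3 - <<'E'
from h import *
go(.51,-.255,.0085,15.4)
E
```

```text
time_s: 8.42
tcp_pos: [0.5084, -0.2541, 0.0076]
ee_rot: [[0.268, -0.963, 0.001], [-0.963, -0.268, -0.0], [0.001, -0.001, -1.0]]
wrist_force: [-0.1, 0.2, 3.6]
gripper_width: 0.687
pos [ 0.5084 -0.2541  0.0076] yaw -164.44 shift cm [ 0.13 -0.13 -0.09] wz 0.16 F [-0.1  0.2  3.6] g 5.98 t 8.4167 tilt [ 0.04 -0.02]
```

The box touches down at z 0.0076, as predicted. I release and rise.

```bash
python3 -m jog '[[0,0,0,0,0,0],[0,0,0,0,0,0],[0,0,0,0,0,0],[0,0,0,0,0,0],[0,0,0,0,0,0]]' 8.7
python3 -m jog '[[0,0,-1,0,0,0],[0,0,-2,0,0,0],[0,0,-3,0,0,0],[0,0,-3,0,0,0],[0,0,-3,0,0,0]]'
python3 -m jog '[[0,0,-2,0,0,0],[0,0,-2,0,0,0],[0,0,0,0,0,0],[0,0,0,0,0,0],[0,0,0,0,0,0]]'
cat >> h.py <<'E'
def lid(c,seed,z,tol=9):
    f=c['frame'].copy(); m=np.zeros((482,642),np.uint8)
    cv2.floodFill(f,m,seed,0,(tol,)*3,(tol,)*3,cv2.FLOODFILL_FIXED_RANGE|cv2.FLOODFILL_MASK_ONLY|(1<<8))
    m=cv2.morphologyEx(m[1:-1,1:-1],cv2.MORPH_CLOSE,np.ones((3,3)))
    r,b,k=rect(c,m,z); print(m.sum(),np.round(r[0],1),np.round(r[1],1),round(r[2],1),k.min(0),k.max(0))
E
python3 - <<'E'
from h import *
t=snap('top','t5.png');s=snap('scene','s5.png');go(.4745,-.4075,.13,15.4)
print(proj(t,[.4745,-.4075,.092]),proj(s,[.4745,-.4075,.092]))
for k in [(0.4745,-.4075,.092)]:
  for c,n in((t,'top'),(s,'scene')):
    p=tuple(int(round(v)) for v in proj(c,k)); lid(c,p,k[2])
a=np.hstack([cv2.resize(t['frame'][220:320,420:560,::-1],None,fx=3,fy=3),cv2.resize(s['frame'][250:350,400:530,::-1],None,fx=3,fy=3)])[:600,:800]
cv2.imwrite('pics/c5.png',a)
E
```

```text
time_s: 8.83
tcp_pos: [0.508, -0.254, 0.0069]
ee_rot: [[0.268, -0.963, -0.0], [-0.963, -0.268, 0.0], [-0.0, 0.0, -1.0]]
wrist_force: [0.5, 0.3, -0.3]
gripper_width: 0.957
time_s: 9.25
tcp_pos: [0.5078, -0.254, 0.129]
ee_rot: [[0.268, -0.963, -0.0], [-0.963, -0.268, -0.0], [0.0, 0.0, -1.0]]
wrist_force: [0.8, -0.1, 0.3]
gripper_width: 1.0
time_s: 9.67
tcp_pos: [0.5074, -0.2538, 0.1666]
ee_rot: [[0.268, -0.964, -0.001], [-0.964, -0.268, 0.001], [-0.001, 0.001, -1.0]]
wrist_force: [-1.2, -0.8, -1.1]
gripper_width: 1.002
pos [ 0.5072 -0.2538  0.1658] yaw -164.47 shift cm [13.94  7.26  3.57] wz 0.13 F [ 0.2 -0.  -1.5] g 8.67 t 9.7667 tilt [-0.15  0.05]
(np.float64(506.4348978882962), np.float64(276.14138683352144)) (np.float64(488.3375279747214), np.float64(327.9316242598802))
925 [ 475.9 -408.3] [56.9 97.5] 13.2 [483 260] [530 290]
1093 [ 475.2 -409.5] [57.7 96.5] 13.4 [465 314] [514 343]
```

View pics/c5.png

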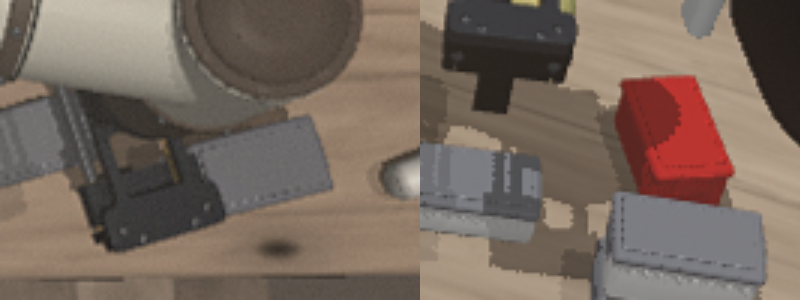

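The middle lid is at (0.4757, -0.409), yaw about 13.3°, and both views agree. I go there.

```bash
python3 -m jog '[[2,1.1,0,0,0,0],[3.5,1.8,0,0,0,0],[3.5,1.8,0,0,0,0],[3,1.5,0,0,0,0],[2,1,0,0,0,2.2]]'
python3 -m jog '[[0,0,0.5,0,0,0],[0,0,1,0,0,0],[0,0,1.5,0,0,0],[0,0,1,0,0,0],[0,0,0,0,0,0]]'
python3 - <<'E'
from h import *
go(.4757,-.4085,.05,13.3)
E
```

```text
time_s: 10.18
tcp_pos: [0.4748, -0.4106, 0.1654]
ee_rot: [[0.229, -0.974, -0.003], [-0.974, -0.229, 0.001], [-0.001, 0.002, -1.0]]
wrist_force: [1.0, 0.6, 0.7]
gripper_width: 1.0
time_s: 10.6
tcp_pos: [0.4745, -0.4059, 0.1232]
ee_rot: [[0.232, -0.973, -0.006], [-0.973, -0.232, 0.004], [-0.006, 0.005, -1.0]]
wrist_force: [-0.1, 0.5, -0.6]
gripper_width: 1.001
pos [ 0.4745 -0.4059  0.1232] yaw -166.6 shift cm [ 0.32 -0.09  7.32] wz 0.1 F [-0.1  0.5 -0.6] g 8.71 t 10.6 tilt [-0.35  0.24]
```

```bash
python3 -m jog '[[0.1,0,1.5,0,0,0],[0.1,0,1.5,0,0,0],[0,0,1.5,0,0,0],[0,0,1.3,0,0,0],[0,0,0,0,0,0]]'
python3 -m jog '[[0,0,0.9,0,0,0],[0,0,0.6,0,0,0],[0,0,0,0,0,0],[0,0,0,0,0,0],[0,0,0,0,0,0]]'
python3 - <<'E'
from h import *
go(.4757,-.4085,.05,13.3)
E
```

```text
time_s: 11.02
tcp_pos: [0.4753, -0.4082, 0.0662]
ee_rot: [[0.232, -0.973, -0.005], [-0.973, -0.232, 0.003], [-0.004, 0.004, -1.0]]
wrist_force: [-1.1, 0.4, -0.1]
gripper_width: 1.001
time_s: 11.43
tcp_pos: [0.477, -0.4104, 0.0547]
ee_rot: [[0.231, -0.973, 0.001], [-0.973, -0.231, -0.001], [0.001, -0.001, -1.0]]
wrist_force: [0.6, 0.7, 0.1]
gripper_width: 0.997
pos [ 0.477  -0.4104  0.0547] yaw -166.64 shift cm [-0.21  0.09  0.47] wz 0.06 F [0.6 0.7 0.1] g 8.67 t 11.4333 tilt [ 0.05 -0.04]
```

```bash
python3 -m jog '[[-0.15,0.1,0.3,0,0,0],[0,0,0,0,0,0],[0,0,0,0,0,0],[0,0,0,0,0,0],[0,0,0,0,0,0]]'
python3 -m jog '[[0,0,0,0,0,0],[0,0,0,0,0,0],[0,0,0,0,0,0],[0,0,0,0,0,0],[0,0,0,0,0,0]]' 4
python3 -m jog '[[0,0,0,0,0,0],[0,0,0,0,0,0],[0,0,0,0,0,0],[0,0,0,0,0,0],[0,0,0,0,0,0]]'
python3 - <<'E'
from h import *
go(.4757,-.4085,.05,13.3)
E
```

```text
time_s: 11.85
tcp_pos: [0.4754, -0.409, 0.0512]
ee_rot: [[0.231, -0.973, 0.0], [-0.973, -0.231, -0.0], [0.0, -0.0, -1.0]]
wrist_force: [-0.1, 0.1, 0.3]
gripper_width: 1.001
time_s: 12.27
tcp_pos: [0.4755, -0.409, 0.0511]
ee_rot: [[0.231, -0.973, 0.001], [-0.973, -0.231, -0.0], [0.0, -0.001, -1.0]]
wrist_force: [1.0, 0.0, -1.4]
gripper_width: 0.703
time_s: 12.68
tcp_pos: [0.4755, -0.409, 0.0511]
ee_rot: [[0.231, -0.973, 0.0], [-0.973, -0.231, -0.0], [0.0, -0.0, -1.0]]
wrist_force: [1.9, 1.0, -0.2]
gripper_width: 0.686
pos [ 0.4755 -0.409   0.0511] yaw -166.65 shift cm [-0.04 -0.03  0.11] wz 0.05 F [ 1.9  1.  -0.2] g 5.97 t 12.6833 tilt [ 0.02 -0.01]
```

```bash
python3 -m jog '[[0,0,-0.5,0,0,0],[0,0,-1,0,0,0],[0,0,-2,0,0,0],[0,0,-2.5,0,0,0],[0,0,-2,0,0,0]]'
python3 - <<'E'
from h import *
s=snap('scene','s6.png');t=snap('top','t6.png');go(.528,-.0786,.13,10.6)
a=np.hstack([cv2.resize(t['frame'][220:320,420:560,::-1],None,fx=3,fy=3),cv2.resize(s['frame'][230:380,400:530,::-1],None,fx=3,fy=3)[:300]])[:600,:800]
cv2.imwrite('pics/c6.png',cv2.resize(s['frame'][230:380,400:560,::-1],None,fx=4,fy=4))
E
```

```text
time_s: 13.1
tcp_pos: [0.4749, -0.409, 0.1328]
ee_rot: [[0.231, -0.973, -0.0], [-0.973, -0.231, -0.0], [0.0, 0.0, -1.0]]
wrist_force: [1.0, -0.4, -2.9]
gripper_width: 0.686
pos [ 0.4773 -0.4104  0.1359] yaw -166.62 shift cm [-31.11 -12.61   0.47] wz 2.78 F [ 1.1 -0.4 -2.2] g 5.99 t 13.2 tilt [ 0.41 -0.28]
```

View pics/c6.png

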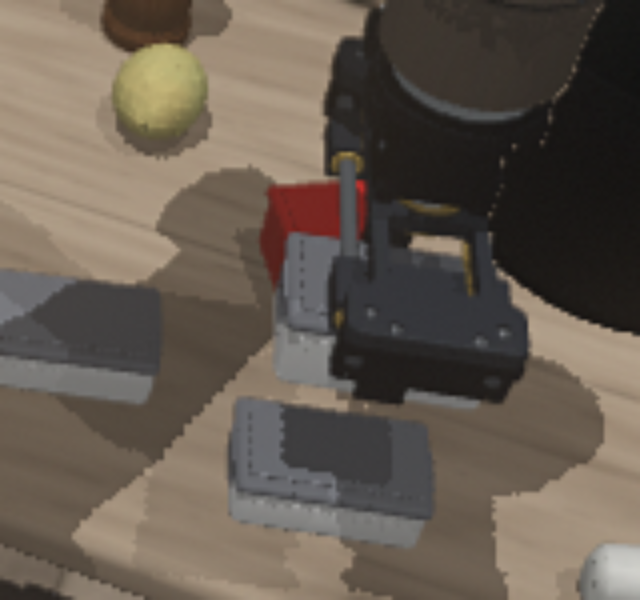

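Only the middle box is lifted; the bottom box has not moved. I carry it to the tray.

```bash
python3 -m jog '[[-2,-0.8,0,0,0,0],[-3,-1.2,0,0,0,0],[-3.8,-1.6,0,0,0,0],[-3.8,-1.6,0,0,0,0],[-3.8,-1.6,0,0,0,0]]'
python3 -m jog '[[-3.8,-1.6,0,0,0,0],[-3.8,-1.6,0,0,0,0],[-3,-1.2,0,0,0,0],[-2.5,-1,0,0,0,0],[-1.4,-0.5,0,0,0,2.75]]'
python3 -m jog '[[0,0,0,0,0,0],[0,0,0,0,0,0],[0,0,0.5,0,0,0],[0,0,0.5,0,0,0],[0,0,0,0,0,0]]'
python3 - <<'E'
from h import *
s=snap('scene','s7.png');go(.528,-.0786,.0171,10.6)
a=np.radians(10.6)
# middle box, underside corners if held centred; compare with picture
cv2.imwrite('pics/c7.png',cv2.resize(s['frame'][190:340,290:450,::-1],None,fx=4,fy=4))
t=load('top0')
E
```

```text
time_s: 13.62
tcp_pos: [0.5023, -0.232, 0.1299]
ee_rot: [[0.229, -0.973, -0.002], [-0.973, -0.229, 0.001], [-0.001, 0.002, -1.0]]
wrist_force: [1.6, 0.1, -2.1]
gripper_width: 0.69
time_s: 14.03
tcp_pos: [0.527, -0.0762, 0.1303]
ee_rot: [[0.186, -0.983, -0.002], [-0.983, -0.186, 0.0], [-0.001, 0.002, -1.0]]
wrist_force: [-0.4, -0.4, -3.0]
gripper_width: 0.688
time_s: 14.45
tcp_pos: [0.5261, -0.08, 0.1193]
ee_rot: [[0.182, -0.983, -0.004], [-0.983, -0.182, 0.0], [-0.001, 0.003, -1.0]]
wrist_force: [-0.8, -0.3, -2.9]
gripper_width: 0.686
pos [ 0.5265 -0.08    0.1199] yaw -169.5 shift cm [-0.1  -0.2  10.28] wz -0.1 F [ 0.3 -0.1 -3. ] g 5.94 t 14.5 tilt [-0.16 -0.01]
```

View pics/c7.png

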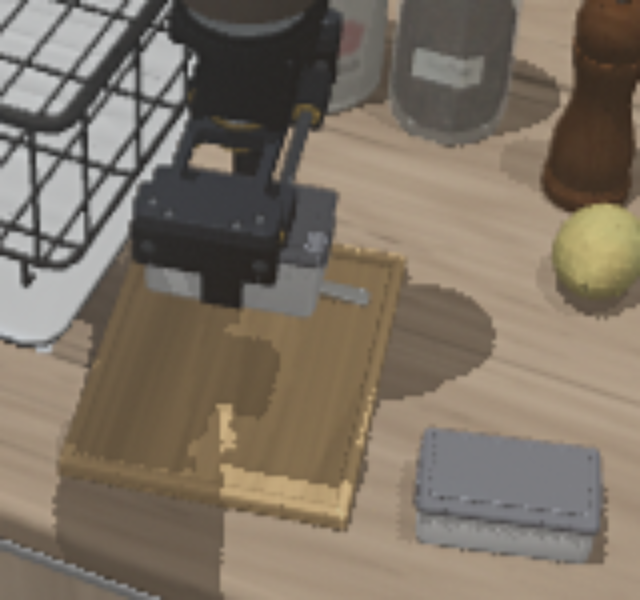

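```bash
python3 -m jog '[[0,-0.1,1,0,0,0],[0,-0.1,2,0,0,0],[0,0,2,0,0,0],[0,0,2,0,0,0],[0,0,1,0,0,0]]'
python3 -m jog '[[0,0,0.7,0,0,0],[0,0,0.5,0,0,0],[0,0,0.3,0,0,0],[0,0,0,0,0,0],[0,0,0,0,0,0]]'
python3 - <<'E'
from h import *
s=snap('scene','s8.png');go(.528,-.0786,.0171,10.6)
cv2.imwrite('pics/c8.png',cv2.resize(s['frame'][190:340,290:450,::-1],None,fx=4,fy=4))
E
```

```text
time_s: 14.92
tcp_pos: [0.5278, -0.0791, 0.0383]
ee_rot: [[0.183, -0.983, -0.004], [-0.983, -0.183, -0.0], [-0.001, 0.004, -1.0]]
wrist_force: [-0.3, 0.3, -2.8]
gripper_width: 0.685
time_s: 15.33
tcp_pos: [0.5302, -0.0785, 0.0267]
ee_rot: [[0.184, -0.983, 0.001], [-0.983, -0.184, 0.0], [0.0, -0.001, -1.0]]
wrist_force: [-0.5, -0.9, -3.5]
gripper_width: 0.688
pos [ 0.5302 -0.0785  0.0268] yaw -169.39 shift cm [-0.03  0.22  0.97] wz 0.01 F [ 0.8  0.  -3. ] g 5.95 t 15.3833 tilt [0.1  0.01]
```

View pics/c8.png

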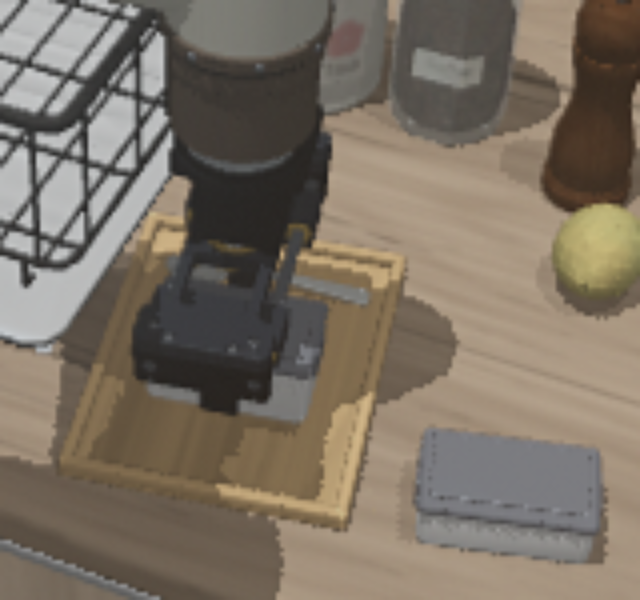

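The box sits well inside the rim and clear of the spoon. I lower it the last centimetre.

```bash
python3 -m jog '[[0,0.1,0.4,0,0,0],[0,0.1,0.3,0,0,0],[0,0,0.1,0,0,0],[0,0,0,0,0,0],[0,0,0,0,0,0]]'
python3 -m jog '[[0,0,0.1,0,0,0],[0,0,0.1,0,0,0],[0,0,0,0,0,0],[0,0,0,0,0,0],[0,0,0,0,0,0]]'
python3 - <<'E'
from h import *
go(.528,-.0786,.0171,10.6)
E
```

```text
time_s: 15.8
tcp_pos: [0.5276, -0.079, 0.018]
ee_rot: [[0.184, -0.983, -0.0], [-0.983, -0.184, -0.0], [0.0, 0.0, -1.0]]
wrist_force: [-0.7, 0.1, -2.3]
gripper_width: 0.689
time_s: 16.22
tcp_pos: [0.5279, -0.0789, 0.017]
ee_rot: [[0.184, -0.983, 0.001], [-0.983, -0.184, -0.0], [0.0, -0.001, -1.0]]
wrist_force: [-2.8, 1.1, 5.9]
gripper_width: 0.685
pos [ 0.5279 -0.0789  0.017 ] yaw -169.38 shift cm [-0.03 -0.02 -0.01] wz 0.02 F [-2.8  1.1  5.9] g 5.96 t 16.2167 tilt [ 0.04 -0.01]
```

Contact at z 0.017, as expected. I release, rise, and look.

```bash
python3 -m jog '[[0,0,0,0,0,0],[0,0,0,0,0,0],[0,0,0,0,0,0],[0,0,0,0,0,0],[0,0,0,0,0,0]]' 8.3
python3 -m jog '[[0,0,-1,0,0,0],[0,0,-2,0,0,0],[0,0,-3,0,0,0],[0,0,-3,0,0,0],[0,0,-2,0,0,0]]'
python3 -m jog '[[3,0,0,0,0,0],[3,0,0,0,0,0],[3,0,0,0,0,0],[2,0,0,0,0,0],[1,0,0,0,0,0]]' 8.7
python3 -m jog '[[0,0,0,0,0,0],[0,0,0,0,0,0],[0,0,0,0,0,0],[0,0,0,0,0,0],[0,0,0,0,0,0]]'
python3 - <<'E'
from h import *
s=snap('scene','s9.png');t=snap('top','t9.png');go(.5082,-.2541,.13,15.4)
E
```

```text
time_s: 16.63
tcp_pos: [0.5276, -0.079, 0.0159]
ee_rot: [[0.184, -0.983, 0.0], [-0.983, -0.184, -0.0], [0.0, -0.0, -1.0]]
wrist_force: [-0.6, 0.4, -0.9]
gripper_width: 0.931
time_s: 17.05
tcp_pos: [0.5288, -0.079, 0.1296]
ee_rot: [[0.185, -0.983, 0.004], [-0.983, -0.185, -0.0], [0.001, -0.004, -1.0]]
wrist_force: [0.5, 0.3, -0.2]
gripper_width: 0.954
time_s: 17.47
tcp_pos: [0.5499, -0.1991, 0.1267]
ee_rot: [[0.182, -0.983, 0.001], [-0.983, -0.182, -0.0], [0.001, -0.001, -1.0]]
wrist_force: [-0.1, 0.1, -0.3]
gripper_width: 0.997
time_s: 17.88
tcp_pos: [0.5496, -0.1959, 0.1262]
ee_rot: [[0.185, -0.983, -0.0], [-0.983, -0.185, 0.0], [-0.0, 0.0, -1.0]]
wrist_force: [-0.5, 0.7, 1.0]
gripper_width: 1.001
pos [ 0.5497 -0.1961  0.1262] yaw -169.33 shift cm [ 4.93  5.15 -0.38] wz -4.73 F [ 0.5 -0.5  0.6] g 8.72 t 17.9833 tilt [0.01 0.  ]
```

View pics/s9.png

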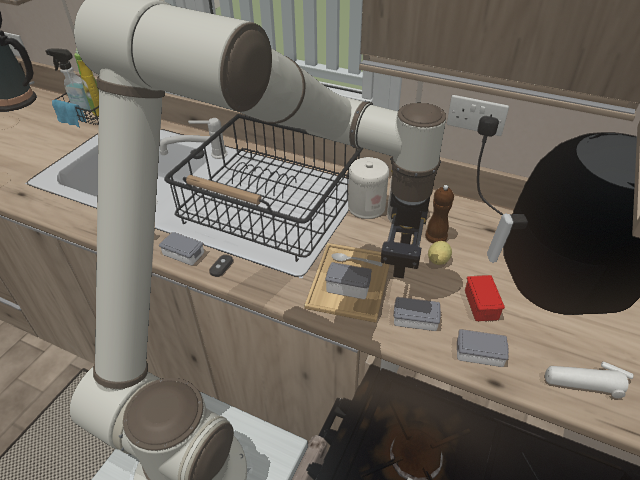

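View pics/t9.png

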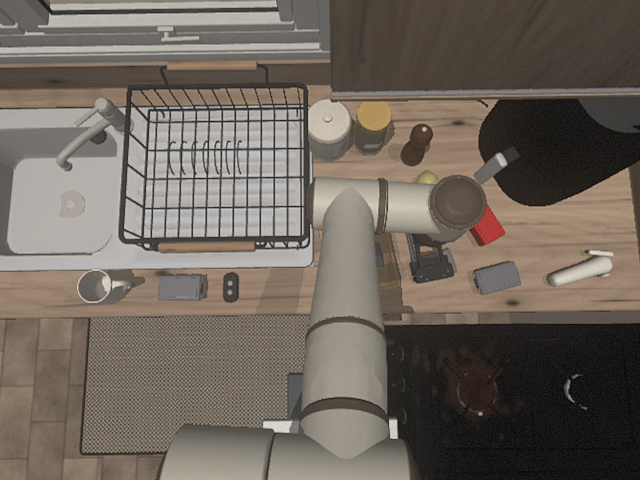

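The scene view shows the middle box in the tray at (349,279), the upper box aside at (417,312) and the bottom box at (483,348). I measure all three.

```bash
python3 - <<'E'
from h import *
s=load('s9');t=load('t9')
for c,n,seeds in((s,'s',[('lower',(485,342),.04),('upper',(418,306),.04),('mid',(352,274),.058),('spare',(181,242),.04)]),(t,'t',[('lower',(497,277),.04)])):
  for k,p,z in seeds:
    print(n,k,c['frame'][p[1],p[0]]); 
    for tol in(9,12): lid(c,p,z,tol)
E
```

```text
s lower [124 124 129]
1036 [ 475.  -407.6] [57.3 94.6] 14.0 [460 330] [507 358]
1060 [ 475.1 -408.3] [58.3 95.9] 14.1 [460 329] [507 358]
s upper [82 81 83]
410 [ 516.5 -242.6] [37.7 80.4] 9.9 [395 297] [431 313]
422 [ 514.  -242.8] [38.3 80. ] 15.2 [395 297] [431 313]
s mid [84 83 85]
302 [ 519.8 -100.8] [53.3 57.4] 1.9 [341 267] [367 287]
317 [ 519.1 -100.6] [52.9 58.7] 0.1 [341 267] [367 287]
s spare [124 126 131]
560 [462.1 356.3] [95.2 57.9] 88.9 [159 233] [201 255]
575 [461.7 355.8] [96.8 58.6] 88.9 [159 232] [201 256]
t lower [116 112 111]
892 [ 475.9 -405.2] [55.2 99.5] 14.0 [476 263] [518 293]
951 [ 475.7 -406. ] [ 56.9 101.2] 14.1 [476 263] [520 294]
```

Lower box: (0.4753, -0.407), yaw 14.1°, and it has not moved. I re-grasp the upper box.

```bash
python3 -m jog '[[1.5,1.5,0,0,0,0],[2,2.1,0,0,0,0],[1.4,1.5,0,0,0,-4.8],[0,0,0,0,0,0],[0,0,0,0,0,0]]' 8.7
python3 -m jog '[[0,0,1,0,0,0],[0,0,1.5,0,0,0],[0,0,1.5,0,0,0],[0,0,1,0,0,0],[0,0,0,0,0,0]]'
python3 - <<'E'
from h import *
w=snap('wrist','w10.png');go(.5083,-.2541,.008,15.5)
a=np.radians(15.5)
for sx,sy in [(-1,-1),(1,-1),(1,1),(-1,1)]:
    x=.03*sx;y=.05*sy
    print(np.round(proj(w,[.508+x*np.cos(a)-y*np.sin(a),-.253+x*np.sin(a)+y*np.cos(a),.04]),1))
E
```

```text
time_s: 18.4
tcp_pos: [0.5081, -0.2548, 0.1262]
ee_rot: [[0.263, -0.965, 0.0], [-0.965, -0.263, -0.0], [0.0, -0.0, -1.0]]
wrist_force: [0.2, 1.4, 0.8]
gripper_width: 1.001
time_s: 18.82
tcp_pos: [0.5072, -0.2532, 0.0731]
ee_rot: [[0.266, -0.964, -0.005], [-0.964, -0.266, 0.002], [-0.003, 0.005, -1.0]]
wrist_force: [-0.6, -0.2, 0.4]
gripper_width: 1.001
pos [ 0.5081 -0.2536  0.0745] yaw -164.56 shift cm [ 0.06 -0.03  6.65] wz -0.06 F [ 0.4  0.1 -0.4] g 8.68 t 18.8667 tilt [-0.18  0.04]
[382.8 181.4]
[253.3 181.7]
[262.7 368.1]
[374.9 367.6]
```

View pics/w10.png

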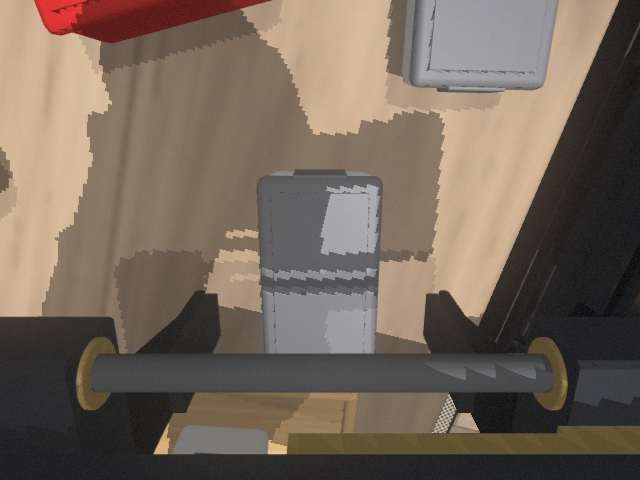

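The box lies where predicted, centred between the fingers with its lid edges at u 258–382. I descend and grip.

```bash
python3 -m jog '[[0,0,1.5,0,0,0],[0,0,1.5,0,0,0],[0,0,1.5,0,0,0],[0,0,1.2,0,0,0],[0,0,0,0,0,0]]'
python3 -m jog '[[0,0,0.5,0,0,0],[0,0,0.2,0,0,0],[0,0,0,0,0,0],[0,0,0,0,0,0],[0,0,0,0,0,0]]'
python3 - <<'E'
from h import *
go(.5083,-.2541,.008,15.5)
E
```

```text
time_s: 19.28
tcp_pos: [0.5076, -0.2539, 0.0174]
ee_rot: [[0.265, -0.964, -0.003], [-0.964, -0.265, 0.001], [-0.002, 0.003, -1.0]]
wrist_force: [-0.3, 0.3, 0.1]
gripper_width: 1.001
time_s: 19.7
tcp_pos: [0.509, -0.2546, 0.0128]
ee_rot: [[0.266, -0.964, 0.001], [-0.964, -0.266, -0.0], [0.001, -0.001, -1.0]]
wrist_force: [-0.3, 0.8, -0.0]
gripper_width: 1.004
pos [ 0.509  -0.2546  0.0128] yaw -164.6 shift cm [-0.06  0.06  0.48] wz -0.1 F [-0.3  0.8 -0. ] g 8.73 t 19.7 tilt [ 0.08 -0.02]
```

```bash
python3 -m jog '[[-0.05,0.05,0.3,0,0,0],[0,0,0,0,0,0],[0,0,0,0,0,0],[0,0,0,0,0,0],[0,0,0,0,0,0]]'
python3 -m jog '[[0,0,0,0,0,0],[0,0,0,0,0,0],[0,0,0,0,0,0],[0,0,0,0,0,0],[0,0,0,0,0,0]]' 4
python3 -m jog '[[0,0,0,0,0,0],[0,0,0,0,0,0],[0,0,0,0,0,0],[0,0,0,0,0,0],[0,0,0,0,0,0]]'
python3 - <<'E'
from h import *
go(.5083,-.2541,.008,15.5)
E
```

```text
time_s: 20.12
tcp_pos: [0.5079, -0.2541, 0.0091]
ee_rot: [[0.265, -0.964, 0.0], [-0.964, -0.265, -0.0], [0.0, -0.0, -1.0]]
wrist_force: [0.6, -0.1, -0.2]
gripper_width: 0.998
time_s: 20.53
tcp_pos: [0.5079, -0.2541, 0.009]
ee_rot: [[0.265, -0.964, 0.0], [-0.964, -0.265, 0.0], [-0.0, -0.0, -1.0]]
wrist_force: [-0.7, -0.2, 0.3]
gripper_width: 0.708
time_s: 20.95
tcp_pos: [0.5079, -0.2541, 0.0091]
ee_rot: [[0.265, -0.964, 0.0], [-0.964, -0.265, -0.0], [0.0, -0.0, -1.0]]
wrist_force: [0.1, 0.5, -0.4]
gripper_width: 0.684
pos [ 0.5079 -0.2541  0.0091] yaw -164.6 shift cm [ 0.01 -0.04  0.11] wz -0.1 F [ 0.1  0.5 -0.4] g 5.95 t 20.95 tilt [ 0.01 -0.  ]
```

```bash
python3 -m jog '[[0,0,-0.5,0,0,0],[0,0,-1.5,0,0,0],[0,0,-3,0,0,0],[0,0,-3,0,0,0],[0,0,-1.5,0,0,0]]'
python3 -m jog '[[2,1,0,0,0,0],[3.5,1.8,0,0,0,0],[3.5,1.8,0,0,0,0],[3,1.6,0,0,0,0],[2,1,0,0,0,1.3]]'
python3 -m jog '[[0,0,0.5,0,0,0],[0,0,0.5,0,0,0],[0,0,0,0,0,0],[0,0,0,0,0,0],[0,0,0,0,0,0]]'
python3 - <<'E'
from h import *
s=snap('scene','s11.png');t=snap('top','t11.png');go(.4755,-.408,.0491,14.1)
cv2.imwrite('pics/c11.png',cv2.resize(s['frame'][250:380,430:560,::-1],None,fx=4,fy=4))
E
```

```text
time_s: 21.37
tcp_pos: [0.5091, -0.2546, 0.1075]
ee_rot: [[0.266, -0.964, 0.004], [-0.964, -0.266, -0.002], [0.003, -0.004, -1.0]]
wrist_force: [-0.0, 0.3, -2.2]
gripper_width: 0.69
time_s: 21.78
tcp_pos: [0.4741, -0.4105, 0.1038]
ee_rot: [[0.241, -0.97, -0.001], [-0.97, -0.241, 0.0], [-0.001, 0.001, -1.0]]
wrist_force: [0.9, -0.1, -2.8]
gripper_width: 0.692
time_s: 22.2
tcp_pos: [0.476, -0.4071, 0.0941]
ee_rot: [[0.245, -0.969, -0.0], [-0.969, -0.245, 0.0], [-0.0, 0.0, -1.0]]
wrist_force: [-0.3, 0.3, -2.0]
gripper_width: 0.689
pos [ 0.4762 -0.4074  0.0944] yaw -165.81 shift cm [0.04 0.08 4.53] wz 0.09 F [-0.4  0.3 -2.4] g 5.96 t 22.3 tilt [ 0.02 -0.01]
```

View pics/c11.png

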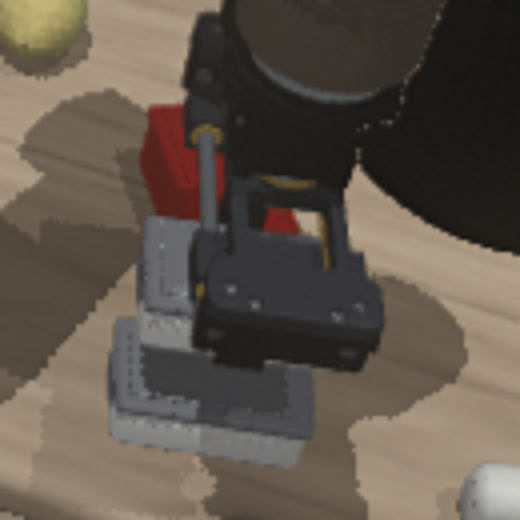

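```bash
python3 -m jog '[[0,0.05,1,0,0,0],[0,0,1.5,0,0,0],[0,0,1,0,0,0],[0,0,0.5,0,0,0],[0,0,0,0,0,0]]'
python3 -m jog '[[0,0,0,0,0,0],[0,0,0,0,0,0],[0,0,0,0,0,0],[0,0,0,0,0,0],[0,0,0,0,0,0]]'
python3 - <<'E'
from h import *
s=snap('scene','s12.png');t=snap('top','t12.png');go(.4755,-.408,.0491,14.1)
cv2.imwrite('pics/c12.png',cv2.resize(s['frame'][270:380,430:560,::-1],None,fx=5,fy=5))
cv2.imwrite('pics/d12.png',cv2.resize(t['frame'][230:320,440:560,::-1],None,fx=5,fy=5))
E
```

```text
time_s: 22.72
tcp_pos: [0.4742, -0.4076, 0.0521]
ee_rot: [[0.244, -0.97, -0.003], [-0.97, -0.244, 0.002], [-0.003, 0.003, -1.0]]
wrist_force: [-1.0, 0.7, -2.6]
gripper_width: 0.69
time_s: 23.13
tcp_pos: [0.4754, -0.4084, 0.0546]
ee_rot: [[0.244, -0.97, 0.001], [-0.97, -0.244, -0.0], [0.001, -0.001, -1.0]]
wrist_force: [0.4, -0.1, -1.8]
gripper_width: 0.69
pos [ 0.4753 -0.4084  0.0544] yaw -165.91 shift cm [-0.03 -0.03  0.53] wz -0.01 F [-0.3 -0.2 -3.2] g 5.97 t 23.2333 tilt [ 0.03 -0.02]
```

View pics/c12.png

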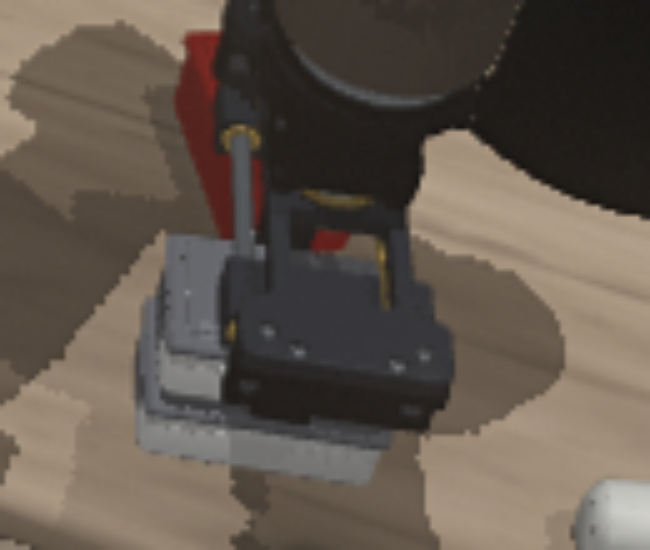

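View pics/d12.png

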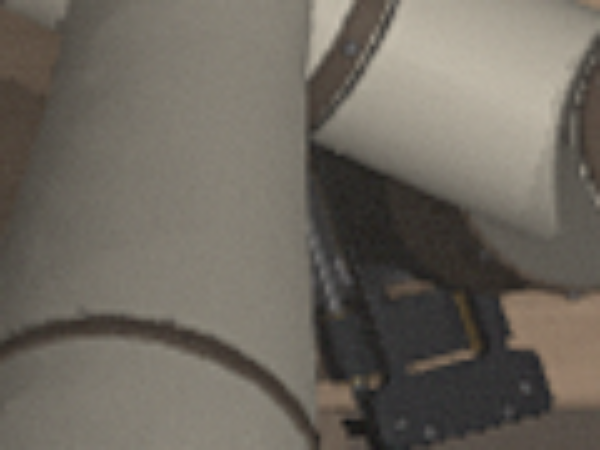

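```bash
python3 - <<'E'
from h import *
s=load('s12')
print('upper lid far-left, near-left',onz(s,463,317.5,.0853),onz(s,461.6,340,.0853)); print('lower near-left',onz(s,458,351,.04))
a=np.radians(14.1)
for c in [(.4753,-.407)]:
  for x,y in((.03,.05),(-.03,.05)): print('expected corner',c[0]+x*np.cos(a)-y*np.sin(a),c[1]+x*np.sin(a)+y*np.cos(a))
E
```

```text
upper lid far-left, near-left [ 0.48540736 -0.35457997  0.0853    ] [ 0.42794586 -0.36594539  0.0853    ]
lower near-left [ 0.43381671 -0.36506626  0.04      ]
expected corner 0.4922154098692413 -0.3511979488821819
expected corner 0.43402308895215647 -0.3658148495893433
```

```bash
python3 - <<'E'
from h import *
s=load('s12')
im=cv2.resize(s['frame'][305:370,452:492,::-1],None,fx=12,fy=12,interpolation=cv2.INTER_NEAREST)
for (z,col) in((.0853,(0,0,255)),(.0453,(0,255,255)),(.04,(0,255,0)),(0,(255,0,0))):
  a=np.radians(14.1)
  c=(.4753,-.407)
  pts=[proj(s,[c[0]+x*np.cos(a)-y*np.sin(a),c[1]+x*np.sin(a)+y*np.cos(a),z]) for x,y in((.03,-.05),(.03,.05),(-.03,.05),(-.03,-.05))]
  pts=[(int((u-452+.5)*12),int((v-305+.5)*12)) for u,v in pts]
  cv2.polylines(im,[np.array(pts)],True,col,1)
cv2.imwrite('pics/e12.png',im[:600]); print(im.shape)
E
```

```text
(780, 480, 3)
```

View pics/e12.png

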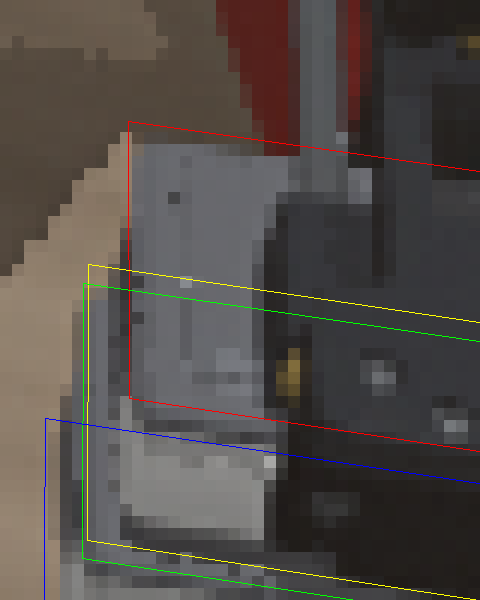

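The upper lid appears about 1.5 px low relative to the expected outline, which could be about 3 mm toward the robot. I check the hand–camera agreement on the boxes already released, in s9.

```bash
python3 - <<'E'
from h import *
s=load('s9')
def ov(c,box,cx,cy,yaw,zs,f):
  x0,y0,x1,y1=box
  im=cv2.resize(c['frame'][y0:y1,x0:x1,::-1],None,fx=f,fy=f,interpolation=cv2.INTER_NEAREST)
  a=np.radians(yaw)
  for z,col in zs:
    pts=[proj(c,[cx+x*np.cos(a)-y*np.sin(a),cy+x*np.sin(a)+y*np.cos(a),z]) for x,y in((.03,-.05),(.03,.05),(-.03,.05),(-.03,-.05))]
    cv2.polylines(im,[np.array([(int((u-x0+.5)*f),int((v-y0+.5)*f)) for u,v in pts])],True,col,1)
  return im
A=ov(s,(388,288,448,338),.5081,-.2535,15.5,[(.04,(0,0,255)),(0,(0,255,0))],6)
B=ov(s,(318,255,378,305),.5278,-.0785,10.6,[(.058,(0,0,255)),(.006,(0,255,0))],6)
C=ov(s,(453,322,513,372),.4753,-.407,14.1,[(.04,(0,0,255)),(0,(0,255,0))],6)
cv2.imwrite('pics/o9.png',np.vstack([np.hstack([A,B]),np.hstack([C,C*0])]))
E
```

```text
(no output)
```

View pics/o9.png

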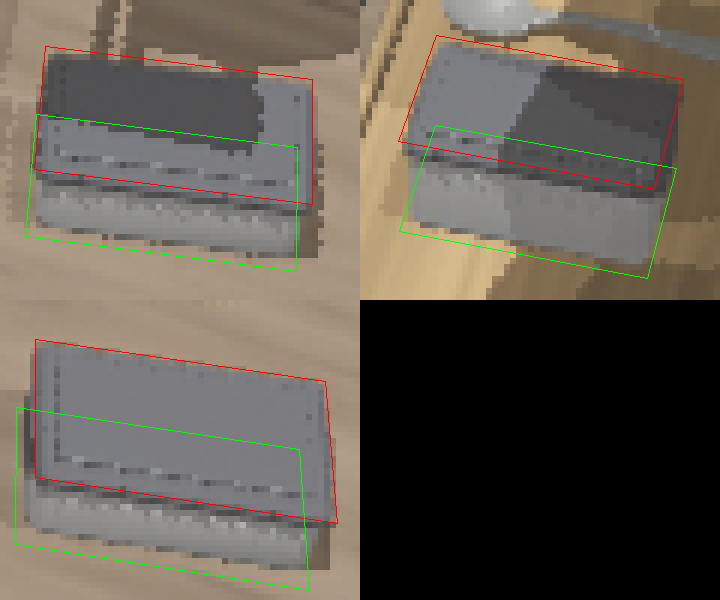

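The hand-frame placements look about 2 mm nearer the robot in the camera than commanded, so I shift +2 mm in x and lower.

```bash
python3 -m jog '[[0,-0.2,0.2,0,0,0],[0,0,0.1,0,0,0],[0,0,0,0,0,0],[0,0,0,0,0,0],[0,0,0,0,0,0]]'
python3 -m jog '[[0,0,0.1,0,0,0],[0,0,0.05,0,0,0],[0,0,0,0,0,0],[0,0,0,0,0,0],[0,0,0,0,0,0]]'
python3 - <<'E'
from h import *
go(.4773,-.408,.0491,14.1)
E
```

```text
time_s: 23.65
tcp_pos: [0.4771, -0.4078, 0.0509]
ee_rot: [[0.244, -0.97, -0.0], [-0.97, -0.244, 0.0], [-0.0, 0.0, -1.0]]
wrist_force: [0.3, 0.4, -2.7]
gripper_width: 0.688
time_s: 24.07
tcp_pos: [0.4771, -0.4079, 0.0495]
ee_rot: [[0.244, -0.97, -0.0], [-0.97, -0.244, -0.0], [-0.0, 0.0, -1.0]]
wrist_force: [-0.7, 0.0, -1.8]
gripper_width: 0.684
pos [ 0.4771 -0.4079  0.0495] yaw -165.91 shift cm [ 0.02 -0.02  0.04] wz -0.01 F [-0.7  0.  -1.8] g 5.95 t 24.0667 tilt [-0. -0.]
```

```bash
python3 -m jog '[[0,0,0.08,0,0,0],[0,0,0,0,0,0],[0,0,0,0,0,0],[0,0,0,0,0,0],[0,0,0,0,0,0]]'
python3 - <<'E'
from h import *
go(.4773,-.408,.0491,14.1)
E
```

```text
time_s: 24.48
tcp_pos: [0.4773, -0.408, 0.0491]
ee_rot: [[0.244, -0.97, 0.0], [-0.97, -0.244, -0.0], [0.001, -0.0, -1.0]]
wrist_force: [-0.1, 0.1, 0.6]
gripper_width: 0.691
pos [ 0.4773 -0.408   0.0491] yaw -165.9 shift cm [ 0. -0.  0.] wz 0.0 F [-0.1  0.1  0.6] g 6.01 t 24.4833 tilt [ 0.03 -0.02]
```

Contact: the weight is off the gripper at z 0.0491. I release, rise, and back off to look.

```bash
python3 -m jog '[[0,0,0,0,0,0],[0,0,0,0,0,0],[0,0,0,0,0,0],[0,0,0,0,0,0],[0,0,0,0,0,0]]' 8.7
python3 -m jog '[[0,0,-1,0,0,0],[0,0,-2,0,0,0],[0,0,-3,0,0,0],[0,0,-3,0,0,0],[0,0,-3,0,0,0]]'
python3 -m jog '[[-2,0,-1,0,0,0],[-3.5,0,0,0,0,0],[-3.5,0,0,0,0,0],[-3.5,0,0,0,0,0],[-3,0,0,0,0,0]]'
python3 -m jog '[[0,0,-1,0,0,0],[0,0,-1,0,0,0],[0,0,0,0,0,0],[0,0,0,0,0,0],[0,0,0,0,0,0]]'
python3 - <<'E'
from h import *
s=snap('scene','s13.png');t=snap('top','t13.png');go(.4773,-.408,.0491,14.1)
lid(s,tuple(int(round(v)) for v in proj(s,(.477,-.408,.08))),.08)
lid(t,tuple(int(round(v)) for v in proj(t,(.477,-.408,.08))),.08)
lid(s,(181,242),.04)
a=cv2.resize(s['frame'][270:380,430:560,::-1],None,fx=3,fy=3);b=cv2.resize(t['frame'][230:340,440:570,::-1],None,fx=3,fy=3)
cv2.imwrite('pics/c13.png',np.hstack([a,b]))
E
```

```text
time_s: 24.9
tcp_pos: [0.4771, -0.4079, 0.0488]
ee_rot: [[0.243, -0.97, 0.0], [-0.97, -0.243, -0.0], [0.0, -0.0, -1.0]]
wrist_force: [0.5, -0.0, -1.1]
gripper_width: 0.955
time_s: 25.32
tcp_pos: [0.4769, -0.4078, 0.1708]
ee_rot: [[0.244, -0.97, 0.0], [-0.97, -0.244, -0.0], [0.0, -0.0, -1.0]]
wrist_force: [-0.1, -0.2, -0.8]
gripper_width: 1.002
time_s: 25.73
tcp_pos: [0.4385, -0.2559, 0.1797]
ee_rot: [[0.243, -0.97, 0.001], [-0.97, -0.243, -0.0], [0.0, -0.001, -1.0]]
wrist_force: [0.6, 0.2, -0.3]
gripper_width: 0.996
time_s: 26.15
tcp_pos: [0.4396, -0.2582, 0.1987]
ee_rot: [[0.242, -0.97, 0.0], [-0.97, -0.242, 0.0], [-0.0, -0.0, -1.0]]
wrist_force: [-0.4, 0.4, -0.6]
gripper_width: 1.0
pos [ 0.4392 -0.2581  0.1981] yaw -165.98 shift cm [15.48 -0.09 14.89] wz -0.08 F [-0.3 -0.3  0.9] g 8.7 t 26.25 tilt [-0.07  0.02]
1075 [ 475.4 -408.8] [57.9 94.7] 13.8 [464 318] [512 346]
3073 [ 488.9 -462.1] [148.6 146.4] 89.8 [495 239] [560 302]
559 [462.1 356.4] [95.1 57.9] 88.9 [159 233] [200 255]
```

View pics/c13.png

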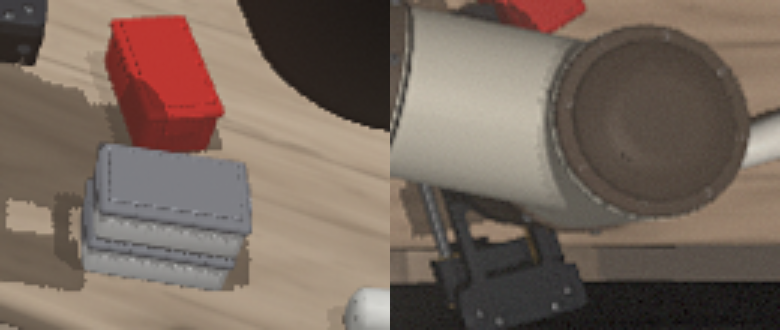

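View pics/s13.png

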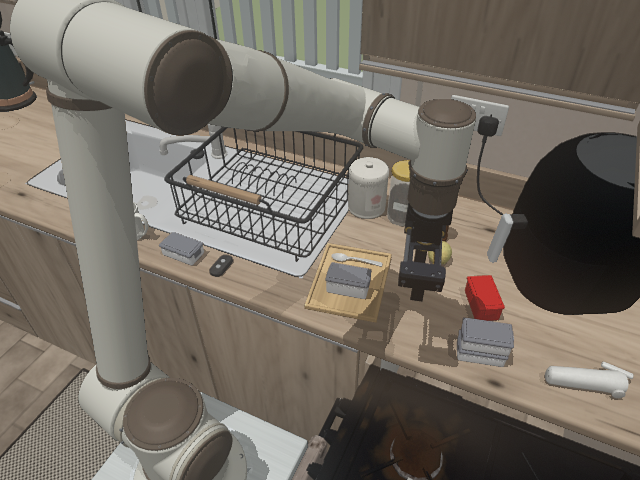

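The upper lid measures (475.4, -408.8) mm at 13.8° and the bottom lid (475, -408) mm at 14°, so it is square. The middle box lies in the tray beside the spoon, and the spare box is unchanged. I hand in.

```bash
python3 -c "
from station import finish_job;print(finish_job())"
```

```text
the job is handed in; nothing more can be done
None
```

The job is done and handed in at about 26 s. The order was as asked: top box set aside at about (0.51, -0.25), middle box onto the tray, top box back on the bottom box.

What the last checks showed:
- **Top box on bottom box:** in the scene view the top box's lid is at (475.4, -408.8) mm, yaw 13.8°. The bottom box's lid was at (475, -408) mm, yaw 14°, before the top box went back on. They agree to about 1 mm and 0.3°.
- **Middle box:** it was released at (0.528, -0.079), yaw 10.6°, resting on the tray floor. The pictures show it flat inside the rim and clear of the teaspoon. I did not remeasure its lid, because shadow broke up the colour mask.
- **Spare box:** it measures the same as at the start.
- **Forces and contact:** the highest wrist force reading I saw was about 7 N. The gripper was open and clear of everything at the end.

Two checks failed or disagreed:
- **Top view at the end:** the arm hid the stack from the top camera, so the final squareness rests on the scene view alone.
- **Hand against camera:** they differed by about 2 mm in x. I corrected for this before setting the top box down. The middle box was already placed by then, and 2 mm does not matter there.

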